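Release the brass roller from the guarded magazine

ROBOT

A 6-joint arm with a two-finger parallel gripper is mounted at the origin on the work surface. World frame = base frame: x ahead of the robot, y to its left, z up, the work surface at z = 0. Lengths are in m, angles in degrees, forces in N, time in s.
With the tool pointing down it reaches from about 0.3 to 0.775 m from the base axis. Payload 14.6 kg.
Tool frame: the origin (TCP) lies between the finger pads; the fingertips stand 8 mm ahead of it and the grasp point (between the pads) lies 11 mm behind it (env.tcp_to_tips is the distance from the TCP to the fingertips, in m); z points along the fingers, y is the line along which they close (so a half turn about z gives the same grasp; the last joint's range is limited). The gripper opens to 85 mm and grips with 20 to 120 N. Pads are 22 mm wide; open, the fingers measure 114 mm over their backs; the gripper's body (76 mm by 85 mm) begins 54 mm behind the grasp point. The pads swing forward as they close: fully open they stand 13 mm farther back than shut.
Start: joints at [59.84, 17.183, 87.147, -0, 75.671, -3.816], TCP at [0.244, 0.493, 0.239] pointing down, gripper open.
Joint ranges: [-173.82, 173.82], [-45.26, 126.66], [13.44, 144.39], [-59.66, 239.66], [0, 175.72], [-146.38, 146.38]. Speed limits (degrees/s): [127.2, 127.2, 147.25, 180, 180, 180].

INTERFACE

Orientations are given as [roll, pitch, yaw] about the fixed x, y, z axes, in that order (R = Rz(yaw) Ry(pitch) Rx(roll)).
In Python, from bench import env, camera, get_calibration, finish_job gives the robot as it stands. The module is installed in compiled form; this text tells all that it offers.
- The arm moves only by the tool carry_out, never from a script. Its argument "moves" is text: rows parted by semicolons, each of 7 numbers parted by spaces: the turn, a rotation vector about the tool's x, y, z in units of 60 degrees (1.0 is 60 degrees), then the shift along the tool's x, y, z in units of 800 mm (1.0 is 800 mm), then the opening, from 0 (shut) to 1 (fully open). A call has 1 to 12 rows; each row is the pose to reach, as a shift and turn from the pose commanded when the call began, along the tool's axes at that moment; what a row does not reach only later rows make up. A row lasts 1/10 s, in which the tool goes at most 50 mm and 8.59 degrees, less where a joint would pass 70% of its speed; a pose out of reach is approached as far as the arm can. A call with a number of a shift or a turn outside -1 to 1 is refused whole. A call with a gripper value outside its range is refused whole. The fingers move at their own pace and stop on an object; "squeeze" is the grip in N (left out, the last holds). Time passes only in rows, so rows that repeat a pose let the fingers close. It gives the time, the measured TCP pose, the force, the opening and the grip force at its end, in the units of the state.
- env.observe(): the state, without advancing time (a new reading comes with each control period).
- camera(name): name is "scene" or "top"; returns (picture, depth): 400x640x3 uint8, red, green, blue; 400x640 float32, m along the optical axis (not along the pixel's ray), 0 where there is no reading.
- get_calibration(name): a dict with "fx", "fy", "cx", "cy" (pixels), "pose" (4x4, takes a point from camera to world coordinates). Camera axes: x right, y down, z forward; pixel columns grow to the right and rows downward; lengths in m; the calibration is good to about 2 mm. A picture is of the moment at which its call begins. get_calibration takes no time and is no camera call.
- finish_job(): hands the job in; it is judged then, once.
The state is a dict: "clock": time; "joint_positions": joint angles; "dq": joint speeds; "joint_efforts": joint torques, N m; "ee_pos": TCP position; "tcp_rot": TCP orientation; "ft_force": force on the tool from outside, world axes, zero at the start; "moment": the same for the moment, N m; "opening": finger opening in m; "grip_force": force on a finger pad.
Only numpy, scipy, OpenCV 4.12 (cv2) and the standard library are available. Lean on these libraries where they do the work, as an engineer would, in place of code of your own. Each camera call takes 0.05 s, during which the arm holds its last target. There are 200 camera calls.

TASK

Let the brass roller out of the roller magazine: slide the safety catch of its lane fully open, then feel for the red button underneath and press it gently down, long enough for the roller to roll away to the far end of its lane. Then let the button come up and slide the catch fully closed over it again. Do not touch the rollers, and leave the other lane and everything else on the table alone.

Things in the scene. Friction and masses are not known exactly. Their poses are not given: they have to be found in the camera images.
- magazine: fixed lime-green roller magazine, 370 mm long (x), 340 wide (y). Origin on the table, 70 mm behind its near edge, on the centre line; x points away from the robot, y left, z up. Near block (x -70 to 60 mm): flat panel 100 mm above the table with two windows under blue catches. Behind it two lanes (y = +75 left, -75 right; 46 mm wide, walls 66 mm high) slope 8 degrees down to x = 292 mm
- window_left (a point): centre of the left window, in the panel's plane (100 mm above the table), fixed to the magazine, axes as the magazine's. Window 60 mm (x) by 54 mm (y), well 38 mm deep; the red round button, 32 mm across, sits centred in it. With the button up its top lies 4 to 13 mm below the panel; this depth differs each time and per button and is not reported: feel for it
- window_right (a point): the same for the right window and the right button
- catch_left (a joint): travel of the left catch, m: 0 = closed over the window, 0.058 = fully open (hard stop). Slides outwards (magazine +y) against about 4 N of friction and stays where left; may start up to 6 mm ajar. A blue plate 70 mm (x) by 60 mm (y), 4 mm thick, 101 to 105 mm above the table, with a black rib on top
- catch_right (a joint): travel of the right catch, m, the mirror image: 0 = closed, 0.058 = fully open; it slides outwards, to the magazine's -y
- rib_left (a point): middle of the top of the black rib on the left catch (121 mm above the table); the rib stands on the middle of the plate, 40 mm long (magazine x), 8 mm thick (y), 16 mm high, and moves with the catch: push on its sides. Closed, it is centred over the window
- rib_right (a point): the same on the right catch
- button_left (a joint): travel of the left button, m: 0 = up, 0.010 = down on its hard stop. Spring: 2 N at first, 6 N at 6.5 mm, 8 N at the bottom; comes up when let go. Its cap is brittle: never more than 35 N. It lowers the orange gate of its own lane only; from 6.5 mm of travel the gate lets the roller go, and it rises again with the button, so hold the button until the roller has passed
- button_right (a joint): the same for the right button (0 = up, 0.010 = fully down) and the right lane's gate
- brass_roller: brass roller with three dark grooves, 44 mm in diameter, 40 mm long, lying across one of the two lanes, at magazine x = 94 mm, against that lane's orange gate. Released, it rolls within about 2 s to the far end and rests on a black rubber wall, its centre at x = 270 mm; origin at its centre, y along its axis (x and z turn as it rolls)
- white_roller: white plastic roller of the same shape in the other lane; origin at its centre, y along its axis
- wrench: steel wrench lying on the table, bystander
- screwdriver: screwdriver lying on the table, bystander
- oil_bottle: small amber oil bottle, 44 mm across, 110 mm tall, bystander; origin under its centre
- mug: blue mug, 80 mm across, 90 mm tall, bystander; origin under its centre
- loupe: black eye loupe, 40 mm across, 30 mm tall, bystander; origin under its centre
- bangle: copper bangle ring, 68 mm across, 8 mm tall, bystander; origin under its centre
Things that resemble listed ones, but are neither listed nor needed, are in the scene too. Leave any green or purple look-alike of the brass_roller alone.

How it is judged (in metres and radians):
On the way, in this order (a step that is already met when the one before it is completed fails the run):
1. the catch on the brass roller's lane is slid at least 50 mm open, that button still up (((y of brass_roller in the frame of magazine above 0 m and value of joint catch_left above 0.05 m and value of joint button_left below 0.002 m) or (y of brass_roller in the frame of magazine below 0 m and value of joint catch_right above 0.05 m and value of joint button_right below 0.002 m))), for 0.1 s.
2. the button it uncovered is pressed down at least 6.5 mm with the catch still open (((y of brass_roller in the frame of magazine above 0 m and value of joint catch_left above 0.05 m and value of joint button_left above 0.0065 m) or (y of brass_roller in the frame of magazine below 0 m and value of joint catch_right above 0.05 m and value of joint button_right above 0.0065 m))), for 0.2 s.
At the end, for the whole second after the job is handed in: The brass roller lies still (under 0.02 m/s) at the far end of its lane (centre at magazine x 255 to 280 mm, below 60 mm height); that lane's catch is closed within 3 mm; both buttons are up within 1 mm; the white roller has moved less than 6 mm (((y of brass_roller in the frame of magazine above 0 m and value of joint catch_left below 0.003 m and value of joint each of button_left, button_right below 0.001 m) or (y of brass_roller in the frame of magazine below 0 m and value of joint catch_right below 0.003 m and value of joint each of button_right, button_left below 0.001 m)) and x of brass_roller in the frame of magazine between 0.255 and 0.28 m and z of brass_roller in the frame of magazine below 0.06 m and linear speed of brass_roller below 0.02 m/s and distance of white_roller from where it was at the start of the episode below 0.006 m); the robot touches nothing.
It fails at once if a button cap feels more than 35 N (contact force between anything else and button_left above 35 N or contact force between anything else and button_right above 35 N).
It fails at once if the robot touches a roller (contact force between any of the fingers, the arm and brass_roller above 0.5 N or contact force between any of the fingers, the arm and white_roller above 0.5 N).
It fails at once if the other lane's catch is shifted more than 6 mm or its button pressed more than 2 mm ((y of brass_roller in the frame of magazine above 0 m and (distance of rib_right from where it was at the start of the episode above 0.006 m or value of joint button_right above 0.002 m)) or (y of brass_roller in the frame of magazine below 0 m and (distance of rib_left from where it was at the start of the episode above 0.006 m or value of joint button_left above 0.002 m))).
It fails at once if a bystander (wrench, screwdriver, bottle, mug, loupe, bangle) is moved more than 20 mm (distance of any of wrench, screwdriver, oil_bottle, mug, loupe, bangle from where it was at the start of the episode above 0.02 m).
It also fails if it takes over 45 s, if anything falls off the work surface, if the arm or the gripper's body presses on something with over 40 N, if the wrist force passes 120 N, or if a joint passes its speed limit or range.

## Working session

There is one attempt and no reset: what is moved stays moved. The work goes in short steps, Python scripts to look and compute and a tool call to move; the robot and the scene stay as the last step left them, time stands still between calls to the robot, and variables do not carry over. Pictures are saved under pics/ and viewed, at most 13 in all, crops included, and the job is handed in when it is done.

Besides the shell and the picture viewer there is one more tool, called after "Emit:" by a JSON object that holds its "fn" and its "kwargs", one argument or row to a line. carry_out: Moves the arm, as the interface text tells. Shifts and turns lie within -1 to 1; 1 stands for 800 mm of shift or 60 degrees of turn. Its arguments: {"type":"object","properties":{"moves":{"type":"string"},"squeeze":{"type":"number"}},"required":["moves"]}

```bash
mkdir -p pics; python3 - <<'E'
from bench import env,camera,get_calibration
import cv2,numpy as np
for n in("scene","top"):
    p,d=camera(n); cv2.imwrite(f"pics/{n}0.png",p[:,:,::-1]); np.save(f"{n}0.npy",d); c=get_calibration(n); print(n,c)
print(env.observe(),env.tcp_to_tips)
E
```

```text
scene {'fx': 402.1630697442457, 'fy': 402.1630697442457, 'cx': 320.39164936477806, 'cy': 201.91960963089784, 'pose': array([[-0.17102196,  0.51737131, -0.83849771,  1.4948338 ],
       [ 0.9852454 ,  0.09546575, -0.14204853,  0.18690556],
       [ 0.00655598, -0.85041944, -0.52606444,  0.74615655],
       [ 0.        ,  0.        ,  0.        ,  1.        ]])}
top {'fx': 369.63969451710943, 'fy': 369.63969451710943, 'cx': 322.5325138975627, 'cy': 200.69291281669982, 'pose': array([[ 2.94738915e-02, -9.95942550e-01,  8.50277984e-02,
         4.10064102e-01],
       [-9.99565522e-01, -2.93469269e-02,  2.74301484e-03,
         8.87306529e-03],
       [-2.36580609e-04, -8.50717030e-02, -9.96374804e-01,
         1.18412766e+00],
       [ 0.00000000e+00,  0.00000000e+00,  0.00000000e+00,
         1.00000000e+00]])}
{'clock': 0.1, 'joint_positions': array([ 5.98403769e+01,  1.72137319e+01,  8.71781145e+01,  7.89383312e-04,
        7.56679598e+01, -3.81538309e+00]), 'dq': array([-0.02155636, -0.13442859, -0.0282294 , -0.00965546,  0.04727034,
       -0.0387492 ]), 'joint_efforts': array([-3.25424880e-04, -5.44381285e+01, -3.62369549e+01, -1.42605204e-04,
        3.05750000e-03,  1.53491641e-06]), 'ee_pos': array([0.24396449, 0.49270831, 0.2387556 ]), 'tcp_rot': array([-1.79940377e+02, -4.74252254e-03,  1.53655562e+02]), 'ft_force': array([-0.77108877,  0.16541635,  0.33732051]), 'moment': array([-0.01766295, -0.03032291,  0.00595155]), 'grip_force': 0.0, 'opening': 0.0853189756222511} 0.008
```

View pics/scene0.png

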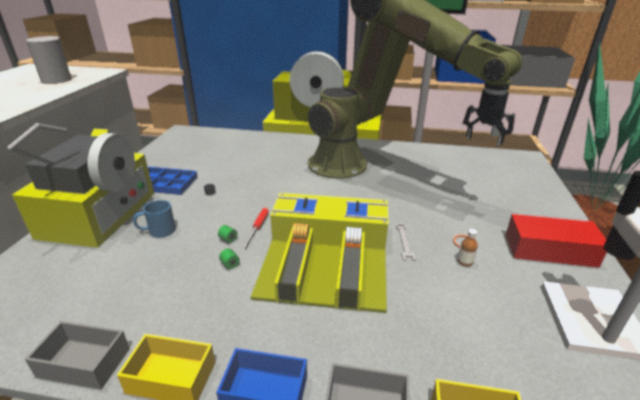

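View pics/top0.png

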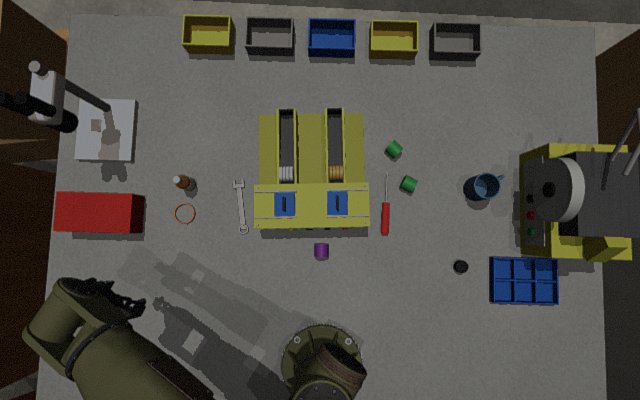

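The brass roller is at top (335,173), in the right lane (world −y), and the white roller is at (287,173). Possible look-alikes are the green cylinders at (394,149) and (409,184) and the purple one at (321,250). The right catch is at (337,203) and the left one at (285,204). I'll check this in a close crop.

```bash
python3 - <<'E'
import cv2,numpy as np
a=cv2.imread("pics/top0.png")[150:240,245:380]; b=cv2.imread("pics/scene0.png")[185:255,260:400]
a=cv2.resize(a,None,fx=5.5,fy=5.5,interpolation=cv2.INTER_CUBIC);cv2.imwrite("pics/topc.png",a)
b=cv2.resize(b,None,fx=5.5,fy=5.5,interpolation=cv2.INTER_CUBIC);cv2.imwrite("pics/scenec.png",b)
E
```

```text
(no output)
```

View pics/topc.png

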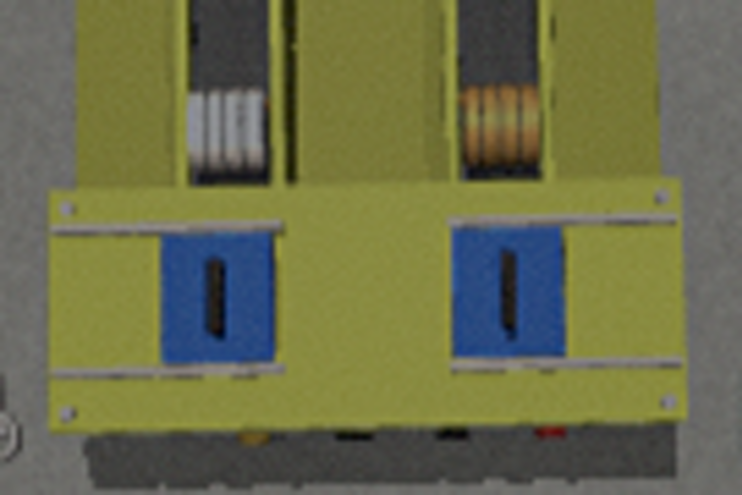

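View pics/scenec.png

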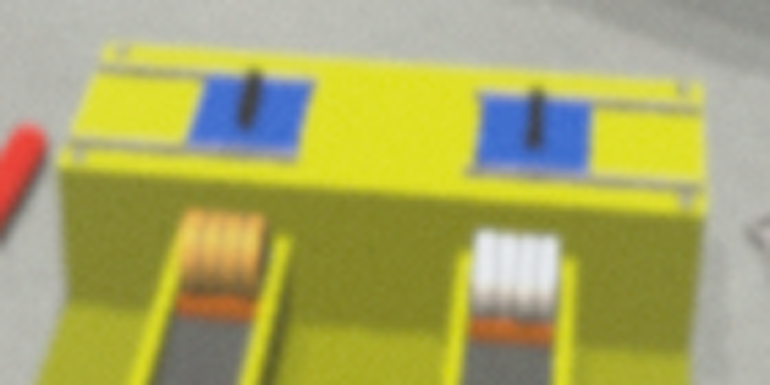

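Confirmed: the brass roller with three grooves is in the right lane. In the top crop its catch plate has corners near (452,228) and (566,356), with the rib at (509,293). Next I'll measure the panel from both views.

```bash
cat > h.py <<'E'
import numpy as np
from bench import get_calibration
def px(n,P):
    c=get_calibration(n);T=np.linalg.inv(c["pose"]);p=np.atleast_2d(P)@T[:3,:3].T+T[:3,3]
    return np.c_[c["fx"]*p[:,0]/p[:,2]+c["cx"],c["fy"]*p[:,1]/p[:,2]+c["cy"]]
def ray(n,u,z):
    c=get_calibration(n);d=c["pose"][:3,:3]@[(u[0]-c["cx"])/c["fx"],(u[1]-c["cy"])/c["fy"],1];o=c["pose"][:3,3]
    return o+d*(z-o[2])/d[2]
E
python3 - <<'E'
from h import *
from scipy.optimize import least_squares
f=lambda a,o:np.array(o)+(np.array(a)+.5)/5.5-.5
# order: near+y, near-y, far-y, far+y
top=f([(50,432),(686,418),(680,178),(50,190)],(245,150)); sc=f([(705,85),(108,45),(62,165),(705,213)],(260,185))
M=np.array([(-.07,.17),(-.07,-.17),(.06,-.17),(.06,.17)])
def W(q,M,z): 
    c,s=np.cos(q[2]),np.sin(q[2]); return np.c_[q[0]+c*M[:,0]-s*M[:,1],q[1]+s*M[:,0]+c*M[:,1],np.full(len(M),z)]
for use in("t","s","ts"):
    def r(q):
        P=W(q,M,q[3]); o=[]
        if"t"in use:o.append(px("top",P)-top)
        if"s"in use:o.append(px("scene",P)-sc)
        return np.ravel(o)
    s=least_squares(r,[.55,0,0,.1]); print(use,s.x.round(4),np.degrees(s.x[2]).round(2),np.abs(s.fun).max().round(2))
q=s.x
c,sn=np.cos(q[2]),np.sin(q[2])
def mag(p): d=p[:2]-q[:2]; return [round(c*d[0]+sn*d[1],4),round(-sn*d[0]+c*d[1],4)]
for p in[(452,228),(564,226),(566,356),(452,358)]: print("plateR",mag(ray("top",f(p,(245,150)),.105)))
for p in[(509,252),(509,336)]: print("ribR",mag(ray("top",f(p,(245,150)),.121)))
for p in[(256,72),(248,125)]: print("ribR scene",mag(ray("scene",f(p,(260,185)),.121)))
print(W(q,np.array([(0,-.075),(0,-.133)]),.1))
d=np.load("top0.npy"); from bench import get_calibration as g
C=g("top")
for n,p in(("panel",(370,300)),("plate",(540,290)),("rib",(509,292))):
    u,v=f(p,(245,150)).round().astype(int);Z=d[v,u];print(n,(C["pose"]@[(u-C["cx"])/C["fx"]*Z,(v-C["cy"])/C["fy"]*Z,Z,1])[:3])
E
```

```text
t [0.4947 0.0451 0.0494 0.095 ] 2.83 0.15
s [0.4866 0.0472 0.0501 0.0957] 2.87 0.52
ts [0.4939 0.0465 0.0488 0.0999] 2.79 1.36
plateR [np.float64(0.0348), np.float64(-0.048)]
plateR [np.float64(0.0347), np.float64(-0.1078)]
plateR [np.float64(-0.0348), np.float64(-0.1071)]
plateR [np.float64(-0.0347), np.float64(-0.0466)]
ribR [np.float64(0.0197), np.float64(-0.0775)]
ribR [np.float64(-0.0245), np.float64(-0.0765)]
ribR scene [np.float64(-0.0152), np.float64(-0.074)]
ribR scene [np.float64(0.0386), np.float64(-0.0699)]
[[ 0.49753149 -0.0284426   0.1       ]
 [ 0.50035924 -0.08637363  0.1       ]]
panel [0.49169865 0.04244984 0.10279246]
plate [ 0.50015435 -0.04824267  0.10409349]
rib [ 0.49536449 -0.03012889  0.12070047]
```

```bash
cat > g.py <<'E'
import sys
from h import *
from bench import env
from scipy.spatial.transform import Rotation as R
Q=(.494,.046,np.radians(2.8))
def goal(x,y,z):   # magazine x,y and fingertip height
    c,s=np.cos(Q[2]),np.sin(Q[2]); return np.array([Q[0]+c*x-s*y,Q[1]+s*x+c*y,z+env.tcp_to_tips])
o=env.observe(); R0=R.from_euler("xyz",o["tcp_rot"],degrees=True)
d=o["ee_pos"]-[Q[0],Q[1],0]; m=R.from_euler("z",-2.8,degrees=True).apply(d)
print("t",round(o["clock"],2),"mag xy/tip z",(m-[0,0,env.tcp_to_tips]).round(4),"F",o["ft_force"].round(1),"rot",o["tcp_rot"].round(2),"op",round(o["opening"],3))
if len(sys.argv)>3:
    t=goal(*map(float,sys.argv[1:4])); G=R.from_euler("xyz",[180,0,182.8],degrees=True)
    print("turn",((R0.inv()*G).as_rotvec(degrees=True)/60).round(4),"shift",(R0.inv().apply(t-o["ee_pos"])/.8).round(4))
E
python3 g.py 0 -0.042 0.16
```

```text
t 0.1 mag xy/tip z [-0.2279  0.4584  0.2308] F [-0.8  0.2  0.3] rot [-179.94   -0.    153.66] op 0.085
turn [-1.000e-03 -3.000e-04 -4.857e-01] shift [-0.5535 -0.4075  0.0888]
```

Emit:
{"fn": "carry_out", "kwargs": {
  "moves": "-0.001 0 -0.486 -0.5535 -0.4075 0.0888 0; -0.001 0 -0.486 -0.5535 -0.4075 0.0888 0; -0.001 0 -0.486 -0.5535 -0.4075 0.0888 0; -0.001 0 -0.486 -0.5535 -0.4075 0.0888 0; -0.001 0 -0.486 -0.5535 -0.4075 0.0888 0; -0.001 0 -0.486 -0.5535 -0.4075 0.0888 0; -0.001 0 -0.486 -0.5535 -0.4075 0.0888 0; -0.001 0 -0.486 -0.5535 -0.4075 0.0888 0; -0.001 0 -0.486 -0.5535 -0.4075 0.0888 0; -0.001 0 -0.486 -0.5535 -0.4075 0.0888 0; -0.001 0 -0.486 -0.5535 -0.4075 0.0888 0; -0.001 0 -0.486 -0.5535 -0.4075 0.0888 0",
  "squeeze": 20
}}

```text
clock: 1.3
ee_pos: [0.4971, 0.0007, 0.1673]
tcp_rot: [180.0, -0.0, -177.4]
ft_force: [0.1, 0.6, -0.2]
opening: -0.0002
grip_force: 0.0
```

```bash
python3 g.py 0 -0.042 0.125
```

```text
t 1.3 mag xy/tip z [ 0.0009 -0.0454  0.1593] F [ 0.1  0.6 -0.2] rot [ 1.7996e+02 -4.0000e-02 -1.7737e+02] op -0.0
turn [ 0.0007 -0.0007 -0.0028] shift [0.0011 0.0042 0.0429]
```

Emit:
{"fn": "carry_out", "kwargs": {
  "moves": "0 0 0 0.001 0.004 0.03 0; 0 0 0 0.001 0.004 0.044 0; 0 0 0 0.001 0.004 0.044 0; 0 0 0 0.001 0.004 0.044 0"
}}

```text
clock: 1.7
ee_pos: [0.4953, 0.0079, 0.1335]
tcp_rot: [179.9, 0.0, -177.1]
ft_force: [-0.6, 0.0, -0.3]
opening: 0.0
grip_force: 0.0
```

```bash
cat > snap.py <<'E'
import sys,cv2
from bench import camera
p,d=camera("scene");cv2.imwrite(f"pics/{sys.argv[1]}.png",cv2.resize(p[150:255,250:400,::-1],None,fx=5.3,fy=5.3,interpolation=cv2.INTER_CUBIC))
E
python3 snap.py s1; python3 g.py 0 -0.042 0.109
```

```text
t 1.75 mag xy/tip z [-0.0004 -0.0381  0.1259] F [-1.1 -0.6 -0.1] rot [ 1.7995e+02  7.0000e-02 -1.7713e+02] op -0.0
turn [0.0009 0.0011 0.0011] shift [-0.0004 -0.0048  0.0211]
```

View pics/s1.png

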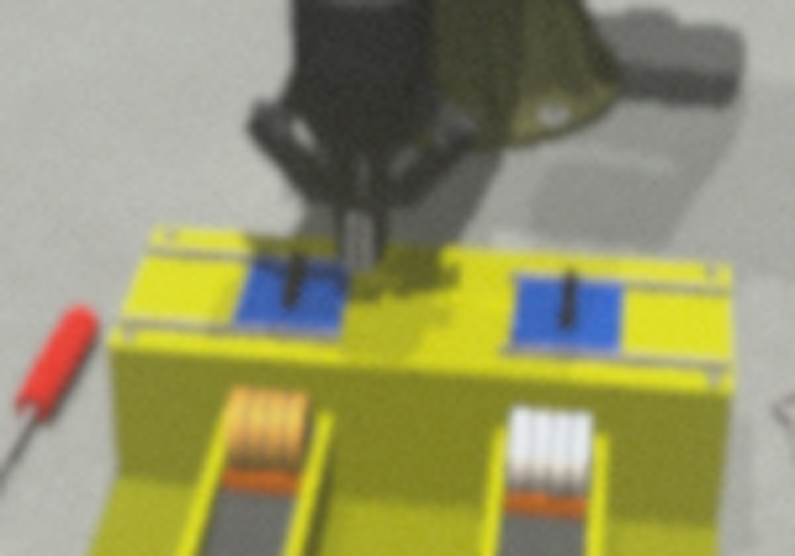

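The tip at (360,265) sits just inside the rib (293,280), with a clear gap. I'll go down and push outward.

Emit:
{"fn": "carry_out", "kwargs": {
  "moves": "0 0 0 0 0 0.019 0; 0 0 0 0 0 0.02 0; 0 0 0 0 -0.01 0.02 0; 0 0 0 0 -0.02 0.02 0; 0 0 0 0 -0.03 0.02 0; 0 0 0 0 -0.04 0.02 0; 0 0 0 0 -0.05 0.02 0; 0 0 0 0 -0.06 0.02 0; 0 0 0 0 -0.07 0.02 0; 0 0 0 0 -0.078 0.02 0; 0 0 0 0 -0.078 0.02 0"
}}

```text
clock: 2.85
ee_pos: [0.4983, -0.0558, 0.1169]
tcp_rot: [180.0, -0.0, -177.2]
ft_force: [-0.1, 0.2, 0.8]
opening: 0.0004
grip_force: 0.0
```

```bash
python3 g.py 0 -0.115 0.11
```

```text
t 2.85 mag xy/tip z [-0.0007 -0.1019  0.1089] F [-0.1  0.2  0.8] rot [ 179.96   -0.   -177.23] op 0.0
turn [ 0.0006 -0.     -0.0004] shift [-0.0009 -0.0164 -0.0014]
```

Emit:
{"fn": "carry_out", "kwargs": {
  "moves": "0 0 0 0 -0.004 -0.001 0; 0 0 0 0 -0.008 -0.001 0; 0 0 0 0 -0.011 -0.001 0; 0 0 0 0 -0.013 -0.001 0; 0 0 0 0 -0.015 -0.001 0; 0 0 0 0 -0.0165 -0.001 0"
}}

```text
clock: 3.45
ee_pos: [0.4989, -0.0681, 0.1178]
tcp_rot: [179.9, 0.0, -177.2]
ft_force: [-0.9, 4.6, -1.2]
opening: 0.0001
grip_force: 1.7
```

```bash
python3 snap.py s2;python3 g.py 0 -0.117 0.11
```

```text
t 3.5 mag xy/tip z [-0.0006 -0.1144  0.1098] F [-1.2  3.5 -1.2] rot [ 1.7995e+02  2.0000e-02 -1.7719e+02] op 0.0
turn [0.0009 0.0003 0.0002] shift [-0.0007 -0.0033 -0.0002]
```

View pics/s2.png

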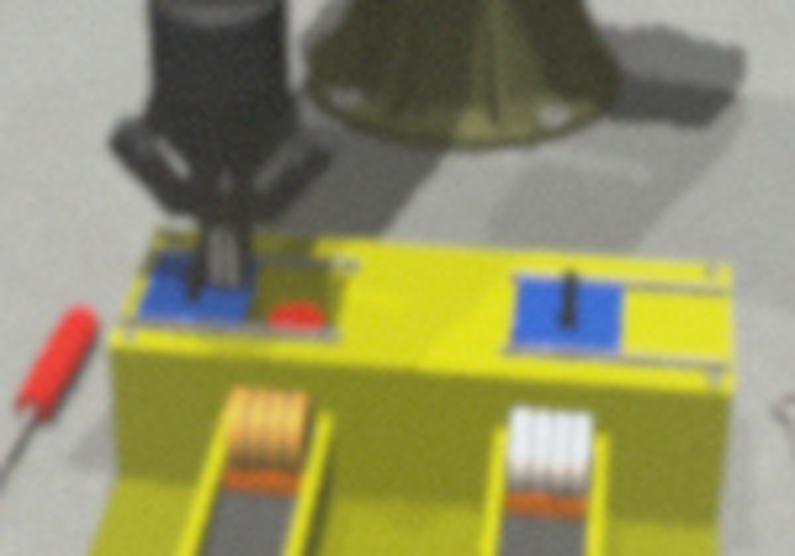

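The catch is mostly open and the red button shows at (298,317). I'll push on to the hard stop.

Emit:
{"fn": "carry_out", "kwargs": {
  "moves": "0 0 0 0 -0.0015 0 0; 0 0 0 0 -0.003 0 0; 0 0 0 0 -0.003 0 0"
}}

```text
clock: 3.8
ee_pos: [0.4991, -0.0704, 0.1179]
tcp_rot: [179.9, 0.0, -177.2]
ft_force: [-0.6, 5.4, -0.2]
opening: -0.0
grip_force: 2.2
```

```bash
python3 g.py
```

```text
t 3.8 mag xy/tip z [-0.0006 -0.1165  0.1099] F [-0.6  5.4 -0.2] rot [ 1.7993e+02  2.0000e-02 -1.7719e+02] op -0.0
```

Emit:
{"fn": "carry_out", "kwargs": {
  "moves": "0 0 0 0 -0.0015 0 0; 0 0 0 0 -0.003 0 0; 0 0 0 0 -0.003 0 0"
}}

```text
clock: 4.1
ee_pos: [0.4991, -0.0712, 0.1178]
tcp_rot: [179.8, -0.0, -177.2]
ft_force: [-0.7, 19.8, 1.0]
opening: -0.0001
grip_force: 9.3
```

Hard stop reached (19.8 N). I'll back off, lift, and move over the button.

Emit:
{"fn": "carry_out", "kwargs": {
  "moves": "0 0 0 0 0.006 0 0; 0 0 0 0 0.006 -0.015 0; 0 0 0 0 0.006 -0.03 0; 0 0 0 0 0.03 -0.03 0; 0 0 0 0 0.055 -0.03 0; 0 0 0 0 0.055 -0.025 0; 0 0 0 0 0.055 -0.02 0; 0 0 0 0 0.055 -0.02 0"
}}

```text
clock: 4.9
ee_pos: [0.497, -0.0296, 0.1336]
tcp_rot: [180.0, -0.0, -177.2]
ft_force: [0.4, 0.5, 0.2]
opening: -0.0001
grip_force: 0.0
```

```bash
python3 snap.py s3;python3 g.py 0 -0.075 0.104
```

```text
t 4.95 mag xy/tip z [-0.0006 -0.0757  0.1258] F [ 0.5  0.1 -0.1] rot [ 179.95   -0.   -177.22] op -0.0
turn [ 0.0008 -0.     -0.0004] shift [-0.0008  0.0009  0.0272]
```

View pics/s3.png

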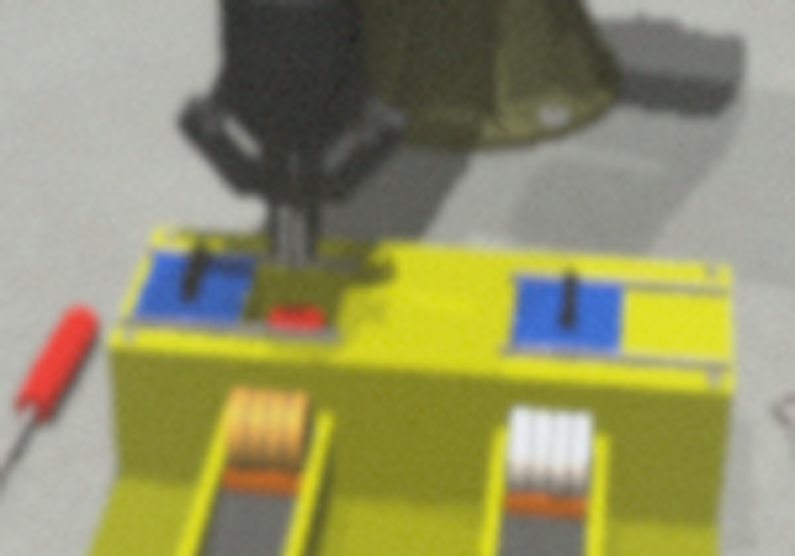

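The catch is fully open and the tip (295,265) lines up with the button (297,318). Now I'll feel downward.

Emit:
{"fn": "carry_out", "kwargs": {
  "moves": "0 0 0 0 0.001 0.02 0; 0 0 0 0 0.001 0.03 0; 0 0 0 0 0.001 0.033 0; 0 0 0 0 0.001 0.035 0; 0 0 0 0 0.001 0.035 0"
}}

```text
clock: 5.45
ee_pos: [0.4971, -0.0282, 0.106]
tcp_rot: [179.9, 0.0, -177.2]
ft_force: [0.3, 0.7, 0.0]
opening: -0.0002
grip_force: 0.0
```

Emit:
{"fn": "carry_out", "kwargs": {
  "moves": "0 0 0 0 0 0.002 0; 0 0 0 0 0 0.004 0; 0 0 0 0 0 0.004 0"
}}

```text
clock: 5.75
ee_pos: [0.497, -0.0281, 0.1025]
tcp_rot: [179.9, 0.0, -177.2]
ft_force: [0.1, -0.4, 0.0]
opening: 0.0004
grip_force: 0.0
```

Emit:
{"fn": "carry_out", "kwargs": {
  "moves": "0 0 0 0 0 0.002 0; 0 0 0 0 0 0.003 0; 0 0 0 0 0 0.003 0"
}}

```text
clock: 6.05
ee_pos: [0.497, -0.0281, 0.1001]
tcp_rot: [179.9, 0.0, -177.2]
ft_force: [-0.3, -0.1, 0.8]
opening: 0.0002
grip_force: 0.0
```

Tip is at about 0.092 with no contact yet.

Emit:
{"fn": "carry_out", "kwargs": {
  "moves": "0 0 0 0 0 0.001 0; 0 0 0 0 0 0.002 0; 0 0 0 0 0 0.002 0"
}}

```text
clock: 6.35
ee_pos: [0.4969, -0.0281, 0.0985]
tcp_rot: [179.9, 0.0, -177.2]
ft_force: [0.2, -0.3, 0.3]
opening: -0.0003
grip_force: 0.0
```

Emit:
{"fn": "carry_out", "kwargs": {
  "moves": "0 0 0 0 0 0.001 0; 0 0 0 0 0 0.002 0; 0 0 0 0 0 0.002 0"
}}

```text
clock: 6.65
ee_pos: [0.497, -0.0281, 0.0969]
tcp_rot: [179.9, 0.0, -177.2]
ft_force: [-0.5, 0.3, 0.6]
opening: -0.0002
grip_force: 0.0
```

Emit:
{"fn": "carry_out", "kwargs": {
  "moves": "0 0 0 0 0 0.001 0; 0 0 0 0 0 0.002 0; 0 0 0 0 0 0.002 0"
}}

```text
clock: 6.95
ee_pos: [0.4971, -0.0281, 0.0954]
tcp_rot: [179.9, 0.0, -177.2]
ft_force: [-0.4, 0.6, 0.6]
opening: -0.0004
grip_force: 0.4
```

Emit:
{"fn": "carry_out", "kwargs": {
  "moves": "0 0 0 0 0 0.001 0; 0 0 0 0 0 0.002 0; 0 0 0 0 0 0.002 0"
}}

```text
clock: 7.25
ee_pos: [0.4971, -0.0281, 0.0938]
tcp_rot: [179.9, 0.0, -177.2]
ft_force: [0.0, -0.6, 1.5]
opening: -0.0002
grip_force: 0.8
```

Emit:
{"fn": "carry_out", "kwargs": {
  "moves": "0 0 0 0 0 0.001 0; 0 0 0 0 0 0.002 0; 0 0 0 0 0 0.002 0"
}}

```text
clock: 7.55
ee_pos: [0.4971, -0.0281, 0.0921]
tcp_rot: [179.9, 0.0, -177.2]
ft_force: [0.0, -0.7, 1.9]
opening: -0.0001
grip_force: 1.0
```

Emit:
{"fn": "carry_out", "kwargs": {
  "moves": "0 0 0 0 0 0.001 0; 0 0 0 0 0 0.002 0; 0 0 0 0 0 0.002 0"
}}

```text
clock: 7.85
ee_pos: [0.4969, -0.0281, 0.0904]
tcp_rot: [179.9, -0.0, -177.2]
ft_force: [-0.2, -0.1, 0.3]
opening: 0.0004
grip_force: 0.0
```

Emit:
{"fn": "carry_out", "kwargs": {
  "moves": "0 0 0 0 0 0.001 0; 0 0 0 0 0 0.002 0; 0 0 0 0 0 0.002 0"
}}

```text
clock: 8.15
ee_pos: [0.497, -0.0281, 0.0891]
tcp_rot: [179.9, 0.0, -177.2]
ft_force: [-2.9, 0.2, 6.7]
opening: 0.0003
grip_force: 2.6
```

```bash
python3 snap.py s4;python3 g.py 0 -0.075 0.104
```

```text
t 8.2 mag xy/tip z [-0.0006 -0.0741  0.0811] F [-1.6 -0.3  5. ] rot [ 1.7994e+02  1.0000e-02 -1.7718e+02] op 0.0
turn [0.001  0.0002 0.0003] shift [-0.0008 -0.001  -0.0286]
```

View pics/s4.png

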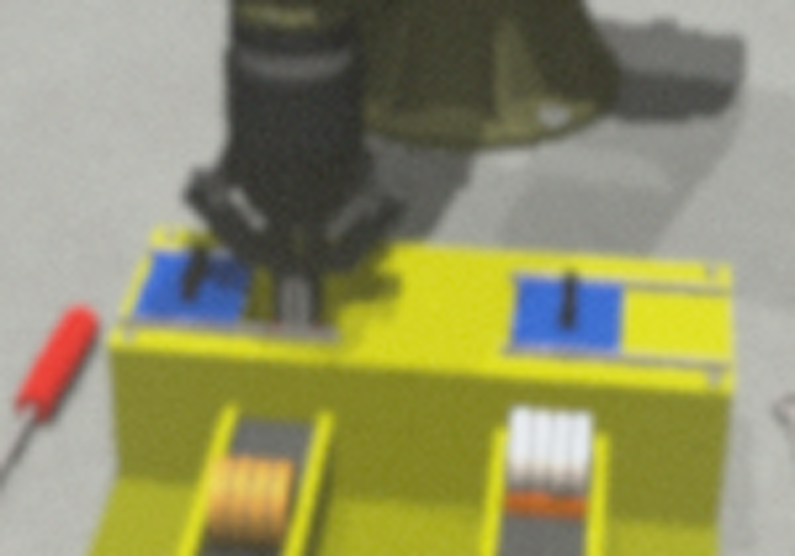

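The gate is down and the roller is rolling (250,500). I'll hold here.

Emit:
{"fn": "carry_out", "kwargs": {
  "moves": "0 0 0 0 0 0.0005 0; 0 0 0 0 0 0.0005 0; 0 0 0 0 0 0.0005 0; 0 0 0 0 0 0.0005 0; 0 0 0 0 0 0.0005 0; 0 0 0 0 0 0.0005 0; 0 0 0 0 0 0.0005 0; 0 0 0 0 0 0.0005 0; 0 0 0 0 0 0.0005 0; 0 0 0 0 0 0.0005 0; 0 0 0 0 0 0.0005 0; 0 0 0 0 0 0.0005 0"
}}

```text
clock: 9.4
ee_pos: [0.497, -0.0281, 0.0888]
tcp_rot: [179.9, 0.0, -177.2]
ft_force: [-1.9, 0.5, 6.4]
opening: 0.0001
grip_force: 2.7
```

Emit:
{"fn": "carry_out", "kwargs": {
  "moves": "0 0 0 0 0 0 0; 0 0 0 0 0 0 0; 0 0 0 0 0 0 0; 0 0 0 0 0 0 0; 0 0 0 0 0 0 0; 0 0 0 0 0 0 0; 0 0 0 0 0 0 0; 0 0 0 0 0 0 0; 0 0 0 0 0 0 0; 0 0 0 0 0 0 0; 0 0 0 0 0 0 0; 0 0 0 0 0 0 0"
}}

```text
clock: 10.6
ee_pos: [0.497, -0.0281, 0.0888]
tcp_rot: [179.9, 0.0, -177.2]
ft_force: [-1.5, 0.5, 5.5]
opening: 0.0002
grip_force: 2.7
```

```bash
python3 - <<'E'
import cv2
from bench import camera
p,d=camera("scene");cv2.imwrite("pics/s5.png",cv2.resize(p[185:310,250:400,::-1],None,fx=4.6,fy=4.6,interpolation=cv2.INTER_CUBIC))
E
python3 g.py 0 -0.075 0.14
```

```text
t 10.65 mag xy/tip z [-0.0006 -0.0741  0.0808] F [-2.9 -0.3  6.2] rot [ 1.7994e+02  1.0000e-02 -1.7718e+02] op -0.0
turn [0.001  0.0002 0.0003] shift [-0.0008 -0.001  -0.074 ]
```

View pics/s5.png

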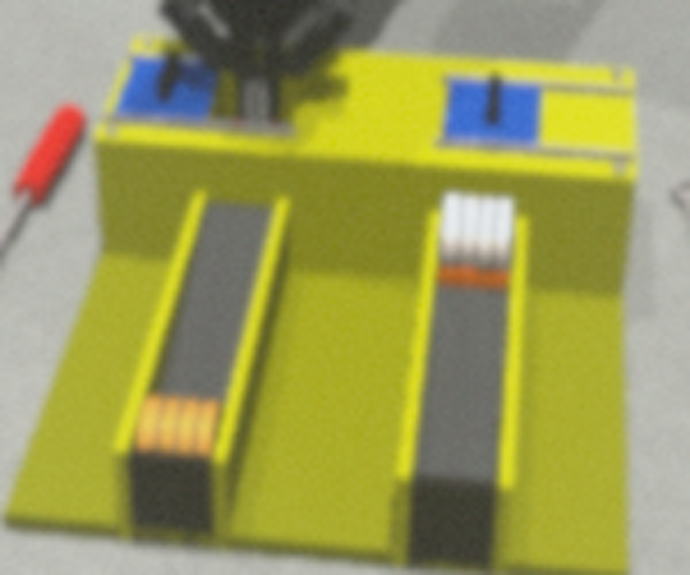

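The brass roller is at the far end of its lane (177,425). I'll press slightly deeper for margin, then release.

Emit:
{"fn": "carry_out", "kwargs": {
  "moves": "0 0 0 0 0 0.001 0; 0 0 0 0 0 0.0015 0; 0 0 0 0 0 0.0015 0; 0 0 0 0 0 0.0015 0; 0 0 0 0 0 0.0015 0; 0 0 0 0 0 0.0015 0"
}}

```text
clock: 11.25
ee_pos: [0.497, -0.0281, 0.0876]
tcp_rot: [179.9, 0.0, -177.2]
ft_force: [-2.0, 0.5, 5.8]
opening: 0.0004
grip_force: 3.0
```

Emit:
{"fn": "carry_out", "kwargs": {
  "moves": "0 0 0 0 0 -0.02 0; 0 0 0 0 0 -0.05 0; 0 0 0 0 0 -0.075 0; 0 0 0 0 -0.05 -0.075 0; 0 0 0 0 -0.1 -0.075 0; 0 0 0 0 -0.12 -0.075 0; 0 0 0 0 -0.12 -0.065 0; 0 0 0 0 -0.12 -0.065 0; 0 0 0 0 -0.12 -0.065 0"
}}

```text
clock: 12.15
ee_pos: [0.5016, -0.123, 0.1389]
tcp_rot: [179.9, -0.0, -177.1]
ft_force: [0.1, 0.7, -0.3]
opening: -0.0001
grip_force: 0.0
```

```bash
python3 snap.py s6;python3 g.py 0 -0.168 0.11
```

```text
t 12.2 mag xy/tip z [-0.0006 -0.1691  0.1311] F [-0.7  0.5 -0.5] rot [ 1.7993e+02 -1.0000e-02 -1.7712e+02] op 0.0
turn [ 0.0012 -0.0002  0.0014] shift [-0.0007  0.0014  0.0264]
```

View pics/s6.png

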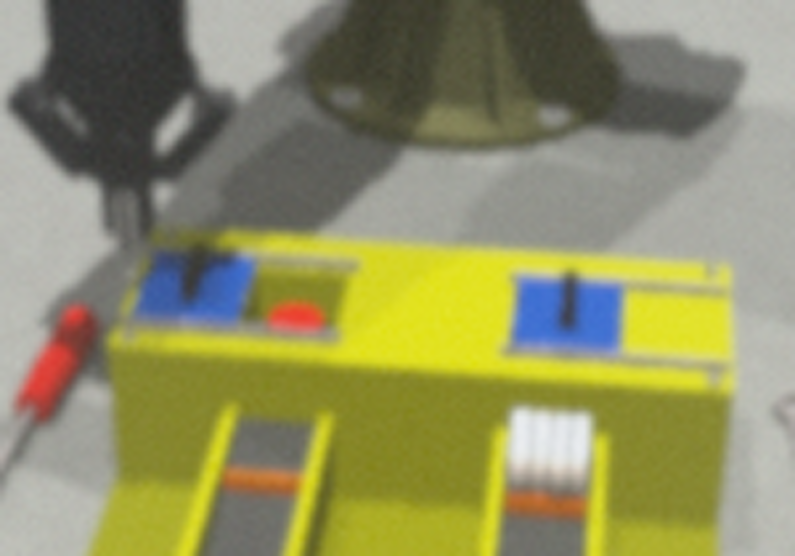

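The button is up, the gate has risen, and the tool is outside the rib. Now I'll close the catch.

Emit:
{"fn": "carry_out", "kwargs": {
  "moves": "0 0 0 0 0 0.02 0; 0 0 0 0 0 0.0265 0; 0 0 0 0 0.01 0.0265 0; 0 0 0 0 0.02 0.0265 0; 0 0 0 0 0.03 0.0265 0; 0 0 0 0 0.04 0.0265 0; 0 0 0 0 0.05 0.0265 0; 0 0 0 0 0.06 0.0265 0; 0 0 0 0 0.07 0.0265 0; 0 0 0 0 0.08 0.0265 0; 0 0 0 0 0.09 0.0265 0; 0 0 0 0 0.093 0.0265 0"
}}

```text
clock: 13.4
ee_pos: [0.4982, -0.0489, 0.1184]
tcp_rot: [179.9, 0.0, -177.1]
ft_force: [0.5, -3.8, 2.2]
opening: 0.0004
grip_force: 2.5
```

Emit:
{"fn": "carry_out", "kwargs": {
  "moves": "0 0 0 0 0.001 0 0; 0 0 0 0 0.0025 0 0; 0 0 0 0 0.0025 0 0"
}}

```text
clock: 13.7
ee_pos: [0.4981, -0.0477, 0.1183]
tcp_rot: [179.9, 0.0, -177.2]
ft_force: [0.6, -2.7, 3.9]
opening: -0.0001
grip_force: 2.1
```

Emit:
{"fn": "carry_out", "kwargs": {
  "moves": "0 0 0 0 0.0015 0 0; 0 0 0 0 0.0025 0 0; 0 0 0 0 0.0025 0 0"
}}

```text
clock: 14.0
ee_pos: [0.498, -0.0461, 0.1183]
tcp_rot: [180.0, 0.0, -177.2]
ft_force: [0.3, -6.7, 4.6]
opening: 0.0001
grip_force: 4.0
```

```bash
python3 g.py
```

```text
t 14.0 mag xy/tip z [-0.0005 -0.0922  0.1103] F [ 0.3 -6.7  4.6] rot [ 1.7998e+02  4.0000e-02 -1.7719e+02] op 0.0
```

Emit:
{"fn": "carry_out", "kwargs": {
  "moves": "0 0 0 0 0.0015 0 0; 0 0 0 0 0.0025 0 0; 0 0 0 0 0.0025 0 0"
}}

```text
clock: 14.3
ee_pos: [0.498, -0.0454, 0.1184]
tcp_rot: [-179.9, 0.1, -177.2]
ft_force: [1.2, -18.9, 4.3]
opening: -0.0004
grip_force: 9.6
```

Emit:
{"fn": "carry_out", "kwargs": {
  "moves": "0 0 0 0 0.001 0 0; 0 0 0 0 0.0015 0 0; 0 0 0 0 0.0015 0 0"
}}

```text
clock: 14.6
ee_pos: [0.498, -0.0451, 0.1185]
tcp_rot: [-179.8, 0.1, -177.2]
ft_force: [0.8, -26.8, 4.8]
opening: 0.0001
grip_force: 13.1
```

Closed hard against the stop. I'll retreat and check once.

Emit:
{"fn": "carry_out", "kwargs": {
  "moves": "0 0 0 0 -0.012 0 0; 0 0 0 0 -0.012 -0.03 0; 0 0 0 0 -0.012 -0.08 0; 0 0 0 0 -0.012 -0.13 0; 0 0 0 0 -0.012 -0.15 0; 0 0 0 0 -0.012 -0.15 0; 0 0 0 0 -0.012 -0.15 0; 0 0 0 0 -0.012 -0.15 0"
}}

```text
clock: 15.4
ee_pos: [0.4976, -0.052, 0.2366]
tcp_rot: [179.9, -0.1, -177.2]
ft_force: [-0.6, 1.0, -0.6]
opening: -0.0
grip_force: 0.0
```

```bash
python3 - <<'E'
import cv2
from bench import camera
p,d=camera("scene");cv2.imwrite("pics/s7.png",cv2.resize(p[185:310,250:400,::-1],None,fx=4.6,fy=4.6,interpolation=cv2.INTER_CUBIC))
E
python3 g.py
```

```text
t 15.45 mag xy/tip z [-0.0011 -0.0981  0.2287] F [ 0.1 -0.2  0.6] rot [ 1.7990e+02 -1.3000e-01 -1.7718e+02] op 0.0
```

View pics/s7.png

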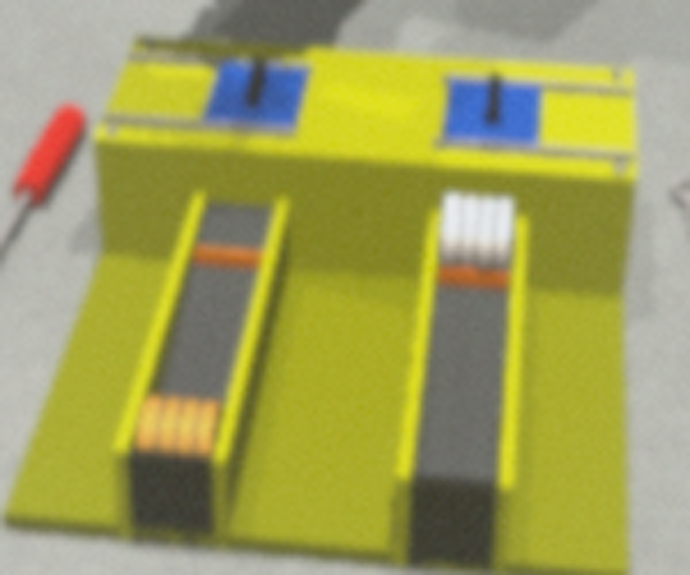

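The catch is closed (257,95), the gate is up (226,257), the brass roller is at the far end (177,425), and the white roller hasn't moved.

```bash
python3 -c "from bench import finish_job; print(finish_job())"
```

```text
the job is handed in; nothing more can be done
None
```

The brass roller was released and lies at the far end of the right lane, its button is up and its catch is closed against the stop; I handed the job in at about 15.5 s, and no verdict came back.

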